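# Find the rocking corner of the surveyor platform and press its shim flat

## Robot

A 6-joint arm with a two-finger parallel gripper is mounted at the origin on the work surface. World frame = base frame: x ahead of the robot, y to its left, z up, the work surface at z = 0. Lengths are in m, angles in degrees, forces in N, time in s.
With the tool pointing down it reaches from about 0.375 to 0.9 m from the base axis. Payload 3.1 kg.
Tool frame: the origin (TCP) lies midway between the tips of the shut fingers; the grasp point (between the pads) lies 19 mm behind it; z points along the fingers, y is the line along which they close (so a half turn about z gives the same grasp; the last joint's range is limited). The gripper opens to 87 mm and grips with 3 to 60 N. Pads are 19 mm wide; open, the fingers measure 117 mm over their backs; the gripper's body (75 mm by 190 mm) begins 51 mm behind the grasp point.
Start: joints at [55.72, 30.224, 82.088, -0, 67.689, -10.227], TCP at [0.255, 0.571, 0.223] pointing down, gripper open.
Joint ranges: [-176.69, 176.69], [-43.24, 126.21], [12.49, 139.97], [-82, 262], [0, 151.66], [-163.58, 163.58]. Speed limits (degrees/s): [159.86, 159.86, 180, 180, 180, 180].

## Interface

Orientations are given as a 3x3 rotation matrix whose columns are the frame's x, y, z axes.
In Python, from rig import bot gives the robot as it stands.
- The arm moves only by the tool steer_hand, called after "Request:" by a JSON object that holds its "fn" and its "kwargs". Schema: {"type":"object","properties":{"steps":{"type":"array","items":{"type":"object","properties":{"x":{"type":"number"},"y":{"type":"number"},"z":{"type":"number"},"wx":{"type":"number"},"wy":{"type":"number"},"wz":{"type":"number"},"finger_gap":{"type":"number"}},"additionalProperties":false,"required":["finger_gap"]},"minItems":1,"maxItems":20},"only":{"type":"string"},"quiet":{"type":"boolean"},"lines":{"type":"string"}},"required":["steps"],"additionalProperties":false}. steps is a list of rows, 1 to 20 of them, each an object with the fields x, y, z (the shift in normalised numbers (1 is 0.6 m)), wx, wy, wz (a rotation vector in normalised numbers (1 is 90 degrees)), finger_gap (the opening from 0.0 (shut) to 1.0 (fully open)); a field left out counts as zero (the opening has to be given); each row is the pose to reach, as a shift and turn from the pose commanded when the call began, along the tool's axes at that moment; what a row does not reach only later rows make up. A row lasts 1/10 s, in which the tool goes at most 0.05 m and 8.59 degrees, less where a joint would pass 70% of its speed; a pose out of reach is approached as far as the arm can. The fingers move at their own pace and stop on an object; the grip force is fixed at half the most. Time passes only in rows, so rows that do not move let the fingers close. The tool returns the time, the measured TCP pose, the force, the opening and the grip force at its end. only (a regular expression) keeps the lines of the reply that match it, lines (a string "A,B") keeps lines A to B, and quiet returns only ok. Shift and turn numbers lie between -1 and 1, and a call with a number outside is refused. Input that does not fit is refused with a message, and nothing moves.
- bot.read_state(): the state, without advancing time (a new reading comes with each control period).
- bot.capture(name): name is "side" or "top"; returns a dict with "color" (480x640x3 uint8, red, green, blue), "K" (3x3 intrinsics, pixels), "view" (4x4, takes a point from world to camera coordinates). Camera axes: x right, y up, looking along -z (the intrinsics and any distortion apply to the point x, -y, -z); pixel columns grow to the right and rows downward; lengths in m; the calibration is good to about 2 mm. A picture is of the moment at which its call begins. There is no depth.
- bot.hand_in(): hands the job in; it is judged then, once.
The state is a dict: "time_s": time; "joint_positions": joint angles; "qvel": joint speeds; "tau": joint torques, N m; "position": TCP position; "tcp_rot": TCP orientation; "force": force on the tool from outside, world axes, zero at the start; "moment": the same for the moment, N m; "opening": opening from 0.0 (shut) to 1.0 (fully open); "grasp_force": force on a finger pad.
Only numpy, scipy, OpenCV 4.12 (cv2) and the standard library are available. Lean on these libraries where they do the work, as an engineer would, in place of code of your own. Each camera call takes 0.05 s, during which the arm holds its last target. There are 200 camera calls.

## Task

The dental surveyor's platform rocks at one corner because the rubber pad under it has gone soft. With the fingertips press down on the platform's corners in turn to find the one that gives, push the red shim tab beside that corner down flat and leave the other three tabs up, then press the same corner again firmly for about a second to prove that it no longer gives. It is all done by pressing: lift and shift nothing, and leave the model table on the platform and the things around it where they are.

Things in the scene. Friction and masses are not known exactly. Their poses are not given: they have to be found in the camera images.
- bed: grey cast base frame of a dental surveyor, fixed on the bench: 8 mm thick bars in a # shape, 154 (x) by 300 mm (y). Origin: centre of its underside; z up; at yaw 0 x points away from the robot, y to its left (yaw within 0.35 rad). Four round rubber pads on it (at x +-60, y +-70 mm) carry the platform 26 mm above the bench; they look alike, but one, a different one each time, has gone soft
- platform: bare aluminium plate, 160 (its x) by 200 (its y) by 10 mm, about 1 kg, lying loose and level on the four pads, top 36 mm above the bench, axes along the bed's. An empty black column socket (36 mm across, 22 mm tall) stands on it at x +58, y 0. Origin: centre of its underside
- corner_1 (a point): point to press on the platform's top at its near-left corner (-x, +y in the platform's frame, 14 and 16 mm in from the edges), 36 mm above the bench at rest. Over a firm pad a corner stays put when pressed (under 1 mm)
- corner_2 (a point): point to press on the platform's top at its near-right corner (-x, -y in the platform's frame, 14 and 16 mm in from the edges), 36 mm above the bench at rest. Over the soft pad the corner starts to give at 1 to 3 N and by 5 N is about 5 mm down on a hard stop, the diagonal corner rising; released, it springs back level
- corner_3 (a point): point to press on the platform's top at its far-right corner (+x, -y in the platform's frame, 14 and 16 mm in from the edges), 36 mm above the bench at rest. With its shim flat, the soft corner settles only about 1 mm; 5 N or more loads the shim
- corner_4 (a point): point to press on the platform's top at its far-left corner (+x, +y in the platform's frame, 14 and 16 mm in from the edges), 36 mm above the bench at rest
- shim_1: rocker shim beside corner_1: steel lever on a stiff pin, nose under the platform's edge, red tab (26 x 26 x 8 mm) outward. Origin on the pin, 20 mm above the bench, 6 mm outside the platform; x along the pin, y outward along the lever, z square to it: 0.41 to 0.46 rad off vertical with the tab up, 0 when flat on its stop. About 10 N on the tab turns it; it stays where left
- shim_2: rocker shim beside corner_2: steel lever on a stiff pin, nose under the platform's edge, red tab (26 x 26 x 8 mm) outward. Origin on the pin, 20 mm above the bench, 6 mm outside the platform; x along the pin, y outward along the lever, z square to it: 0.41 to 0.46 rad off vertical with the tab up, 0 when flat on its stop. About 10 N on the tab turns it; it stays where left
- shim_3: rocker shim beside corner_3: steel lever on a stiff pin, nose under the platform's edge, red tab (26 x 26 x 8 mm) outward. Origin on the pin, 20 mm above the bench, 6 mm outside the platform; x along the pin, y outward along the lever, z square to it: 0.41 to 0.46 rad off vertical with the tab up, 0 when flat on its stop. About 10 N on the tab turns it; it stays where left
- shim_4: rocker shim beside corner_4: steel lever on a stiff pin, nose under the platform's edge, red tab (26 x 26 x 8 mm) outward. Origin on the pin, 20 mm above the bench, 6 mm outside the platform; x along the pin, y outward along the lever, z square to it: 0.41 to 0.46 rad off vertical with the tab up, 0 when flat on its stop. About 10 N on the tab turns it; it stays where left
- shim_1_tab (a point): middle of the top of shim_1's red tab, 35 mm along the lever from the pin; 37 to 40 mm above the bench with the tab up, 24 mm when flat. Flat, the nose is 1 mm under the platform and carries the corner instead of the pad
- shim_2_tab (a point): middle of the top of shim_2's red tab, 35 mm along the lever from the pin; 37 to 40 mm above the bench with the tab up, 24 mm when flat
- shim_3_tab (a point): middle of the top of shim_3's red tab, 35 mm along the lever from the pin; 37 to 40 mm above the bench with the tab up, 24 mm when flat
- shim_4_tab (a point): middle of the top of shim_4's red tab, 35 mm along the lever from the pin; 37 to 40 mm above the bench with the tab up, 24 mm when flat
- model_table: small round model table with a white plaster jaw cast, standing loose on the platform's middle, 72 mm across and 60 mm tall; a clamp screw sticks out to 52 mm from its axis; a bystander. Origin: centre of its underside
- articulator: red articulator with two plaster casts on the bench to the left of the platform, 100 x 96 x 112 mm; a bystander. Origin: centre of its underside
- jar: small amber jar with white lid on the bench to the right of the platform, 48 mm across, 55 mm tall; a bystander. Origin: centre of its underside
- wax_knife: wax knife with dark wooden handle lying on the bench between the robot and the platform, 173 mm long, 10 mm thick; a bystander. Origin: on the bench under its middle; x along it, handle to -x

How it is judged (in metres and radians):
On the way, in this order (a step that is already met when the one before it is completed fails the run):
1. the soft corner is found: pressed by the fingers it goes down at least 3 mm, all shim tabs still up (height (world z) of any of corner_1, corner_2, corner_3, corner_4 below 0.033 m and contact force between the fingers and platform above 2 N and angle between each of shim_1, shim_2, shim_3, shim_4's own z axis and vertical above 0.3 rad), for 0.05 s.
2. one shim tab is down flat (within 0.1 rad), the other three up (((angle between shim_1's own z axis and vertical below 0.1 rad and angle between each of shim_2, shim_3, shim_4's own z axis and vertical above 0.3 rad) or (angle between shim_2's own z axis and vertical below 0.1 rad and angle between each of shim_1, shim_3, shim_4's own z axis and vertical above 0.3 rad) or (angle between shim_3's own z axis and vertical below 0.1 rad and angle between each of shim_1, shim_2, shim_4's own z axis and vertical above 0.3 rad) or (angle between shim_4's own z axis and vertical below 0.1 rad and angle between each of shim_1, shim_2, shim_3's own z axis and vertical above 0.3 rad))), for 0.1 s.
3. the same corner is pressed again with at least 2 N and is firm: it goes down less than 2.5 mm and its shim carries it with more than 0.8 N (((angle between shim_1's own z axis and vertical below 0.1 rad and angle between each of shim_2, shim_3, shim_4's own z axis and vertical above 0.3 rad and contact force between the fingers and platform above 2 N and horizontal distance between the grasp point and corner_1 below 0.05 m and height (world z) of corner_1 above 0.0335 m and contact force between platform and shim_1 above 0.8 N) or (angle between shim_2's own z axis and vertical below 0.1 rad and angle between each of shim_1, shim_3, shim_4's own z axis and vertical above 0.3 rad and contact force between the fingers and platform above 2 N and horizontal distance between the grasp point and corner_2 below 0.05 m and height (world z) of corner_2 above 0.0335 m and contact force between platform and shim_2 above 0.8 N) or (angle between shim_3's own z axis and vertical below 0.1 rad and angle between each of shim_1, shim_2, shim_4's own z axis and vertical above 0.3 rad and contact force between the fingers and platform above 2 N and horizontal distance between the grasp point and corner_3 below 0.05 m and height (world z) of corner_3 above 0.0335 m and contact force between platform and shim_3 above 0.8 N) or (angle between shim_4's own z axis and vertical below 0.1 rad and angle between each of shim_1, shim_2, shim_3's own z axis and vertical above 0.3 rad and contact force between the fingers and platform above 2 N and horizontal distance between the grasp point and corner_4 below 0.05 m and height (world z) of corner_4 above 0.0335 m and contact force between platform and shim_4 above 0.8 N))), for 0.2 s.
At the end, for the whole second after the job is handed in: The soft corner's shim is flat (within 0.1 rad), the other tabs up (over 0.3 rad); the platform is at rest, corners within 2.5 mm of their height, shifted under 10 mm, the model table standing on it; articulator, jar and wax knife within 20 mm of their places (((angle between shim_1's own z axis and vertical below 0.1 rad and angle between each of shim_2, shim_3, shim_4's own z axis and vertical above 0.3 rad) or (angle between shim_2's own z axis and vertical below 0.1 rad and angle between each of shim_1, shim_3, shim_4's own z axis and vertical above 0.3 rad) or (angle between shim_3's own z axis and vertical below 0.1 rad and angle between each of shim_1, shim_2, shim_4's own z axis and vertical above 0.3 rad) or (angle between shim_4's own z axis and vertical below 0.1 rad and angle between each of shim_1, shim_2, shim_3's own z axis and vertical above 0.3 rad)) and height (world z) of corner_1 between 0.0335 and 0.0385 m and height (world z) of corner_2 between 0.0335 and 0.0385 m and height (world z) of corner_3 between 0.0335 and 0.0385 m and height (world z) of corner_4 between 0.0335 and 0.0385 m and distance of platform from where it was at the start of the episode below 0.01 m and linear speed of each of platform, model_table below 0.02 m/s and z of model_table in the frame of platform between 0.006 and 0.014 m and distance of each of articulator, jar, wax_knife from where it was at the start of the episode below 0.02 m); the robot touches nothing.
It fails at once if a second shim tab is pushed down (more than about 0.15 rad) (angle between each of shim_1, shim_2's own z axis and vertical below 0.3 rad or angle between each of shim_1, shim_3's own z axis and vertical below 0.3 rad or angle between each of shim_1, shim_4's own z axis and vertical below 0.3 rad or angle between each of shim_2, shim_3's own z axis and vertical below 0.3 rad or angle between each of shim_2, shim_4's own z axis and vertical below 0.3 rad or angle between each of shim_3, shim_4's own z axis and vertical below 0.3 rad).
It fails at once if the platform is lifted or shifted (a corner 10 mm up, or 15 mm off its place) (height (world z) of any of corner_1, corner_2, corner_3, corner_4 above 0.046 m or distance of platform from where it was at the start of the episode above 0.015 m).
It fails at once if the model table is lifted, tipped or shifted more than 15 mm (distance of model_table from where it was at the start of the episode above 0.015 m or angle between model_table's own z axis and vertical above 0.3 rad).
It fails at once if the articulator, jar or wax knife is lifted, tipped or moved more than 20 mm (distance of any of articulator, jar, wax_knife from where it was at the start of the episode above 0.02 m or angle between any of articulator, jar's own z axis and vertical above 0.3 rad).
It also fails if it takes over 58 s, if anything falls off the work surface, if the arm or the gripper's body presses on something with over 40 N, if the wrist force passes 120 N, or if a joint passes its speed limit or range.

## Working session

There is one attempt and no reset: what is moved stays moved. The work goes in short steps, Python scripts to look and compute and a tool call to move; the robot and the scene stay as the last step left them, time stands still between calls to the robot, and variables do not carry over. Pictures are saved under pics/ and viewed, at most 10 in all, crops included, and the job is handed in when it is done.

```bash
ls; mkdir -p pics
```

Run:
```python
from rig import bot
import cv2,numpy as np
for n in("top","side"):
    c=bot.capture(n); cv2.imwrite(f"pics/{n}0.png",c["color"][:,:,::-1]); print(n,c["K"].tolist(),np.round(c["view"],4).tolist(),[k for k in c])
s=bot.read_state();print(s["time_s"],s["position"],np.round(s["tcp_rot"],4).tolist(),s["force"],s["opening"])
```

```text
pics
rig.py
top [[521.2898723988371, 0.0, 317.18207239303945], [0.0, 521.2898723988371, 245.83244362991053], [0.0, 0.0, 1.0]] [[-0.0075, -0.9997, 0.0214, 0.0463], [0.9965, -0.0057, 0.0832, -0.5777], [-0.0831, 0.0219, 0.9963, -1.0295], [0.0, 0.0, 0.0, 1.0]] ['color', 'K', 'view']
side [[529.7021358788589, 0.0, 316.4100466889047], [0.0, 529.7021358788589, 243.99247354427195], [0.0, 0.0, 1.0]] [[-0.9817, -0.1903, 0.0107, 0.5756], [0.1076, -0.5067, 0.8554, -0.0857], [-0.1574, 0.8408, 0.5179, -0.9545], [0.0, 0.0, 0.0, 1.0]] ['color', 'K', 'view']
0.1 [0.25432454 0.57021749 0.22167964] [[-0.9132, 0.4075, -0.001], [0.4075, 0.9132, -0.0016], [0.0003, -0.0019, -1.0]] [-0.65163723  0.21450131  0.64968963] 0.9968321578091395
```

View pics/top0.png

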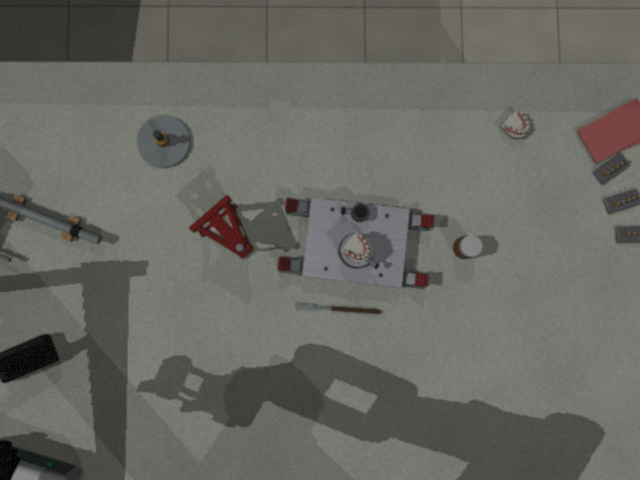

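View pics/side0.png

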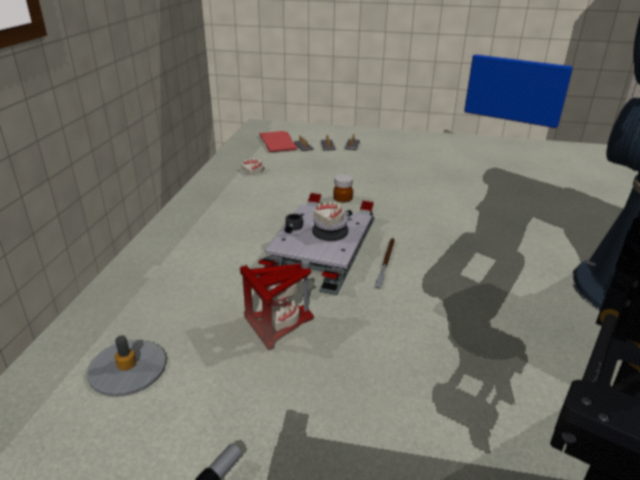

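The top view shows the platform with corners near (310,198), (411,207), (405,287) and (303,279). The red tabs are at (291,205), (427,221), (284,264) and (421,280). The articulator is at (225,228), the jar at (467,246), and the knife along (297–381, 308). In the side view the tabs are at (315,198), (367,206), (330,282) and about (268,265), where the articulator partly hides the last one.

Create h.py:
```python
import cv2,numpy as np
from rig import bot
def ray(c,px):
    K,V=c["K"],c["view"];R,t=V[:3,:3],V[:3,3]
    d=np.linalg.inv(K)@[px[0],px[1],1];d=R.T@(d*[1,-1,-1]);return -R.T@t,d
def plane(c,px,z):
    o,d=ray(c,px);return o+d*(z-o[2])/d[2]
def tri(c1,p1,c2,p2):
    A=np.zeros((3,3));b=np.zeros(3)
    for c,p in((c1,p1),(c2,p2)):
        o,d=ray(c,p);d/=np.linalg.norm(d);M=np.eye(3)-np.outer(d,d);A+=M;b+=M@o
    return np.linalg.solve(A,b)
def proj(c,P):
    q=c["view"][:3,:3]@P+c["view"][:3,3];q=c["K"]@(q*[1,-1,-1]);return q[:2]/q[2]
def red(c):
    h=cv2.cvtColor(c["color"],cv2.COLOR_RGB2HSV)
    m=(((h[...,0]<8)|(h[...,0]>172))&(h[...,1]>130)&(h[...,2]>50)).astype(np.uint8)
    n,l,s,ce=cv2.connectedComponentsWithStats(m);return [(ce[i].round(1).tolist(),s[i].tolist()) for i in range(1,n) if s[i,4]>15]
```

Run:
```python
from h import *
T=bot.capture("top");S=bot.capture("side")
for c in(T,S):
    for r in red(c): print(r)
    print()
g=T["color"].astype(int);hsv=cv2.cvtColor(T["color"],cv2.COLOR_RGB2HSV)
print(g[270,340],g[215,320],g[280,395],g[320,340],g[240,390],g[235,270])
for n,c,(x,y,w,h) in(("t",T,(270,180,190,140)),("s",S,(230,160,180,160))):
    cv2.imwrite(f"pics/{n}1.png",cv2.resize(c["color"][y:y+h,x:x+w,::-1],None,fx=4,fy=4,interpolation=cv2.INTER_CUBIC)[:600,:800])
```

```text
([222.9, 227.3], [190, 196, 63, 62, 1339])
([287.3, 204.7], [286, 199, 5, 11, 30])
([293.5, 206.6], [292, 201, 4, 10, 20])
([427.0, 220.5], [421, 215, 13, 12, 130])
([282.6, 263.9], [278, 258, 10, 12, 72])
([421.1, 279.4], [415, 273, 13, 13, 130])

([277.9, 141.1], [261, 132, 35, 19, 465])
([314.2, 197.5], [309, 194, 11, 8, 76])
([366.6, 205.4], [361, 201, 12, 10, 85])
([269.0, 284.3], [241, 260, 70, 64, 2055])
([330.1, 274.8], [322, 272, 17, 7, 86])
([297.3, 320.5], [274, 306, 39, 33, 241])

[117 117 122] [124 123 126] [116 117 123] [117 121 113] [90 91 95] [81 80 76]
```

View pics/t1.png

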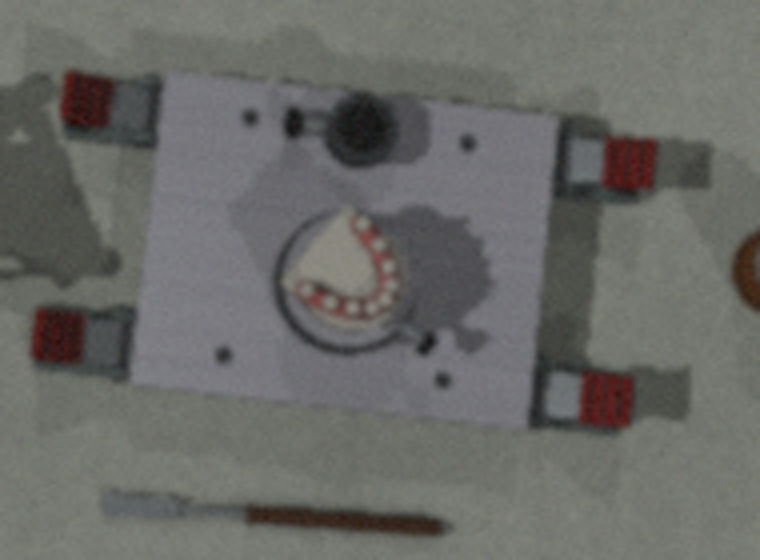

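View pics/s1.png

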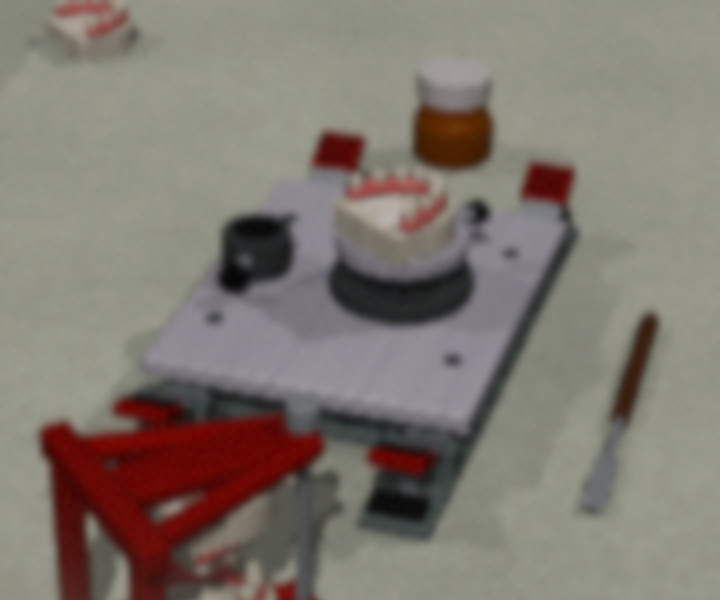

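The crops are at 4x. In the top crop the platform corners are (168,72), (558,115), (532,428) and (132,382), and the tab centres are (87,98), (58,335), (630,163) and (607,400). In the side crop the corners are (145,362), (285,180), (575,225) and (465,428), and the visible tabs are (548,182), (338,151), (402,460) and (148,410). I'll triangulate these.

Run:
```python
from h import *
T=bot.capture("top");S=bot.capture("side")
ct=lambda p:((p[0]+.5)/4-.5+270,(p[1]+.5)/4-.5+180)
cs=lambda p:((p[0]+.5)/4-.5+230,(p[1]+.5)/4-.5+160)
pt={4:(168,72),3:(558,115),2:(532,428),1:(132,382)}; ps={4:(145,362),3:(285,180),2:(575,225),1:(465,428)}
tt={4:(87,98),3:(630,163),2:(607,400),1:(58,335)}; ts={4:(148,410),3:(338,151),2:(548,182),1:(402,460)}
C={}
for i in(1,2,3,4):
    C[i]=plane(T,ct(pt[i]),.036); print(i,"corner tri",tri(T,ct(pt[i]),S,cs(ps[i])).round(4),"plane",C[i].round(4),"tab tri",tri(T,ct(tt[i]),S,cs(ts[i])).round(4),"plane",plane(T,ct(tt[i]),.038).round(4))
ctr=sum(C.values())/4
# least squares fit of rectangle
A=np.array([[-80,100],[-80,-100],[80,-100],[80,100]])/1e3
B=np.array([C[i][:2]-ctr[:2] for i in(1,2,3,4)])
yaw=np.arctan2((A[:,0]*B[:,1]-A[:,1]*B[:,0]).sum(),(A*B).sum());R=np.array([[np.cos(yaw),-np.sin(yaw)],[np.sin(yaw),np.cos(yaw)]])
print("ctr",ctr.round(4),"yaw",np.degrees(yaw),"resid mm",((A@R.T-B)*1e3).round(1).tolist())
L={"c1":(-66,84),"c2":(-66,-84),"c3":(66,-84),"c4":(66,84)}
for k,v in L.items(): print(k,(ctr[:2]+R@np.array(v)/1e3).round(4))
for i in(1,2,3,4):
    print("tab",i,"in platform frame mm",(R.T@(plane(T,ct(tt[i]),.038)[:2]-ctr[:2])*1e3).round(1))
for n,px,z in(("table",(356.5,249),.06),("jar",(468,246),.03),("socket",(360,212),.05),("screw",(376.5,266),.06)):
    p=plane(T,px,z);print(n,p.round(3),(R.T@(p[:2]-ctr[:2])*1e3).round(0))
s=bot.read_state();print(s["position"],s["force"])
```

```text
1 corner tri [0.5186 0.0721 0.0297] plane [0.5187 0.0721 0.036 ] tab tri [0.5417 0.1087 0.0336] plane [0.5422 0.1086 0.038 ]
2 corner tri [ 0.4915 -0.1276  0.0326] plane [ 0.4945 -0.1268  0.036 ] tab tri [ 0.5077 -0.1642  0.038 ] plane [ 0.5081 -0.1642  0.038 ]
3 corner tri [ 0.6506 -0.1438  0.0342] plane [ 0.6516 -0.1433  0.036 ] tab tri [ 0.6268 -0.1788  0.0373] plane [ 0.6268 -0.1786  0.038 ]
4 corner tri [0.6741 0.053  0.0334] plane [0.6743 0.0532 0.036 ] tab tri [0.6611 0.0939 0.0342] plane [0.6609 0.0938 0.038 ]
ctr [ 0.5848 -0.0362  0.036 ] yaw -6.64711822977201 resid mm [[-1.8, 0.3], [-0.7, 0.5], [1.0, -1.5], [1.5, 0.7]]
c1 [0.5289 0.0549]
c2 [ 0.5095 -0.112 ]
c3 [ 0.6406 -0.1273]
c4 [0.66   0.0396]
tab 1 in platform frame mm [-59.1 138.9]
tab 2 in platform frame mm [ -61.4 -136. ]
tab 3 in platform frame mm [  58.3 -136.6]
tab 4 in platform frame mm [ 60.6 138. ]
table [ 0.568 -0.033  0.06 ] [-17.   1.]
jar [ 0.575 -0.262  0.03 ] [  17. -226.]
socket [ 0.643 -0.042  0.05 ] [58.  0.]
screw [ 0.535 -0.072  0.06 ] [-45. -41.]
[0.25456134 0.57053979 0.22221548] [0.18222111 0.17300897 0.25524968]
```

Add to h.py:
```python
from scipy.spatial.transform import Rotation as Ro
def goal(xyz):
    s=bot.read_state();R=s["tcp_rot"];y=np.radians(-6.65)
    Y=np.array([np.cos(y),np.sin(y),0]);Z=np.array([0,0,-1.]);G=np.c_[np.cross(Y,Z),Y,Z]
    print("d",(R.T@(np.array(xyz)-s["position"])).round(4),"rv",np.degrees(Ro.from_matrix(R.T@G).as_rotvec()).round(2),"F",s["force"].round(2),"p",s["position"].round(4),"t",s["time_s"])
```

Run:
```python
from h import *
T=bot.capture("top");S=bot.capture("side")
for px in((253,250),(228,196),(190,225)):
  for z in(.112,.0): print(px,z,plane(T,px,z).round(3))
goal((.529,.055,.12))
```

```text
(253, 250) 0.112 [0.564 0.163 0.112]
(253, 250) 0.0 [0.572 0.174 0.   ]
(228, 196) 0.112 [0.664 0.209 0.112]
(228, 196) 0.0 [0.685 0.226 0.   ]
(190, 225) 0.112 [0.611 0.279 0.112]
(190, 225) 0.0 [0.625 0.304 0.   ]
d [-0.4607 -0.359   0.1025] rv [-2.00e-02  1.00e-02  7.26e+01] F [-0.01  0.42  0.2 ] p [0.2547 0.5706 0.2224] t 0.4
```

The rows are not in the units I measure in: shifts go in shares of 0.6 m and turns go in shares of 90 degrees. I convert before sending: -0.461 m / 0.6 = -0.7683, -0.359 m / 0.6 = -0.5983, 72.6 degrees / 90 = 0.8067.

Request:
{"fn": "steer_hand", "kwargs": {"steps": [{"x":-0.7683, "y":-0.5983, "z":0.1667, "wz":0.8067, "finger_gap":0}, {"x":-0.7683, "y":-0.5983, "z":0.1667, "wz":0.8067, "finger_gap":0}, {"x":-0.7683, "y":-0.5983, "z":0.1667, "wz":0.8067, "finger_gap":0}, {"x":-0.7683, "y":-0.5983, "z":0.1667, "wz":0.8067, "finger_gap":0}, {"x":-0.7683, "y":-0.5983, "z":0.1667, "wz":0.8067, "finger_gap":0}, {"x":-0.7683, "y":-0.5983, "z":0.1667, "wz":0.8067, "finger_gap":0}, {"x":-0.7683, "y":-0.5983, "z":0.1667, "wz":0.8067, "finger_gap":0}, {"x":-0.7683, "y":-0.5983, "z":0.1667, "wz":0.8067, "finger_gap":0}, {"x":-0.7683, "y":-0.5983, "z":0.1667, "wz":0.8067, "finger_gap":0}, {"x":-0.7683, "y":-0.5983, "z":0.1667, "wz":0.8067, "finger_gap":0}, {"x":-0.7683, "y":-0.5983, "z":0.1667, "wz":0.8067, "finger_gap":0}, {"x":-0.7683, "y":-0.5983, "z":0.1667, "wz":0.8067, "finger_gap":0}, {"x":-0.7683, "y":-0.5983, "z":0.1667, "wz":0.8067, "finger_gap":0}, {"x":-0.7683, "y":-0.5983, "z":0.1667, "wz":0.8067, "finger_gap":0}, {"x":-0.7683, "y":-0.5983, "z":0.1667, "wz":0.8067, "finger_gap":0}, {"x":-0.7683, "y":-0.5983, "z":0.1667, "wz":0.8067, "finger_gap":0}]}}

```text
time_s: 2.0
position: [0.5285, 0.0564, 0.1228]
tcp_rot: [[0.114, 0.993, -0.0], [0.993, -0.114, 0.0], [0.0, -0.001, -1.0]]
force: [0.2, 0.2, -0.0]
opening: 0.005
grasp_force: 0.0
```

```bash
python3 -c "
from h import *
goal((.529,.055,.045))"
```

```text
d [-0.0013  0.0007  0.0778] rv [-0.03 -0.01  0.11] F [ 0.22  0.16 -0.  ] p [0.5285 0.0564 0.1228] t 2.0
```

Scaled: 0.08 m / 0.6 = 0.1333, 0.075 m / 0.6 = 0.125.

Request:
{"fn": "steer_hand", "kwargs": {"steps": [{"x":-0.0017, "z":0.0667, "finger_gap":0}, {"x":-0.0017, "z":0.125, "finger_gap":0}, {"x":-0.0017, "z":0.1333, "finger_gap":0}, {"x":-0.0017, "z":0.1333, "finger_gap":0}, {"x":-0.0017, "z":0.1333, "finger_gap":0}]}}

```text
time_s: 2.5
position: [0.5301, 0.0545, 0.0438]
tcp_rot: [[0.115, 0.993, 0.002], [0.993, -0.115, -0.0], [0.0, 0.002, -1.0]]
force: [-0.5, 0.1, 0.4]
opening: 0.005
grasp_force: 0.0
```

```bash
python3 -c "
from h import *
c=bot.capture('side');cv2.imwrite('pics/s2.png',cv2.resize(c['color'][160:310,230:430,::-1],None,fx=4,fy=4,interpolation=cv2.INTER_CUBIC))"
```

```text
(no output)
```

View pics/s2.png

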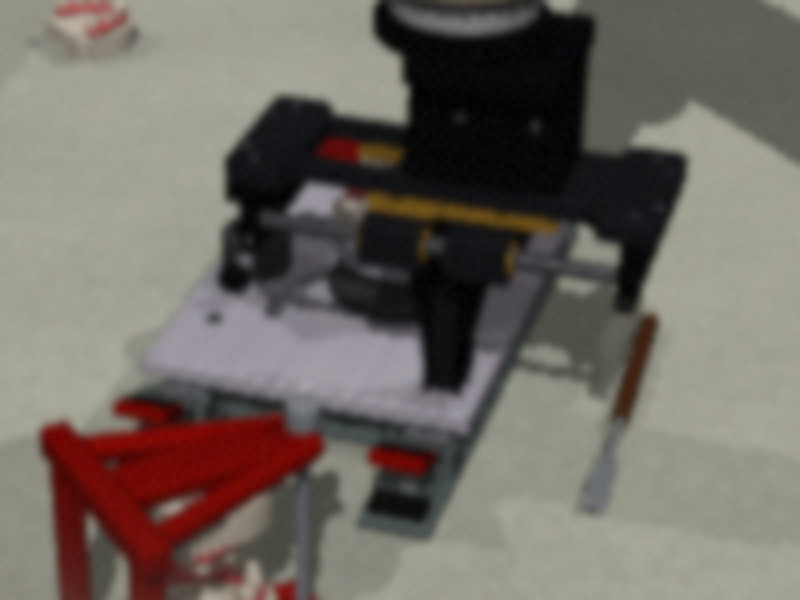

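The shut fingertips are just above corner 1, with the tips at crop pixel (445,385). The gripper body lies along the platform's x, clear of the articulator and the model table. Next I press slowly.

Scaled: 0.007 m / 0.6 = 0.0117, 0.006 m / 0.6 = 0.01.

Request:
{"fn": "steer_hand", "kwargs": {"steps": [{"z":0.0033, "finger_gap":0}, {"z":0.0067, "finger_gap":0}, {"z":0.0083, "finger_gap":0}, {"z":0.01, "finger_gap":0}, {"z":0.0117, "finger_gap":0}, {"z":0.0117, "finger_gap":0}]}}

```text
time_s: 3.15
position: [0.5293, 0.0539, 0.0364]
tcp_rot: [[0.116, 0.993, 0.0], [0.993, -0.116, -0.0], [-0.0, 0.0, -1.0]]
force: [-1.0, -0.1, 8.2]
opening: 0.005
grasp_force: 3.6
```

Request:
{"fn": "steer_hand", "kwargs": {"steps": [{"z":0.0017, "finger_gap":0}, {"z":0.0033, "finger_gap":0}, {"z":0.0033, "finger_gap":0}]}}

```text
time_s: 3.45
position: [0.5294, 0.0539, 0.0362]
tcp_rot: [[0.116, 0.993, 0.001], [0.993, -0.116, -0.0], [-0.0, 0.001, -1.0]]
force: [-4.0, -0.3, 20.4]
opening: 0.001
grasp_force: 10.8
```

Corner 1 is firm, reading 20 N at z 36 mm. Corner 2 is next.

Scaled: -0.167 m / 0.6 = -0.2783, -0.075 m / 0.6 = -0.125.

Request:
{"fn": "steer_hand", "kwargs": {"steps": [{"z":-0.0667, "finger_gap":0}, {"z":-0.125, "finger_gap":0}, {"x":-0.0833, "z":-0.125, "finger_gap":0}, {"x":-0.1667, "z":-0.125, "finger_gap":0}, {"x":-0.25, "z":-0.125, "finger_gap":0}, {"x":-0.2783, "z":-0.125, "finger_gap":0}, {"x":-0.2783, "z":-0.0833, "finger_gap":0}, {"x":-0.2783, "z":-0.0333, "finger_gap":0}, {"x":-0.2783, "z":-0.015, "finger_gap":0}, {"x":-0.2783, "z":-0.015, "finger_gap":0}]}}

```text
time_s: 4.45
position: [0.5086, -0.1113, 0.0411]
tcp_rot: [[0.116, 0.993, -0.004], [0.993, -0.116, 0.002], [0.001, -0.004, -1.0]]
force: [-0.1, -0.4, 0.1]
opening: 0.005
grasp_force: 0.0
```

Request:
{"fn": "steer_hand", "kwargs": {"steps": [{"z":0.0033, "finger_gap":0}, {"z":0.0067, "finger_gap":0}, {"z":0.0083, "finger_gap":0}, {"z":0.01, "finger_gap":0}, {"z":0.0117, "finger_gap":0}, {"z":0.0133, "finger_gap":0}, {"z":0.0133, "finger_gap":0}]}}

```text
time_s: 5.15
position: [0.5103, -0.1119, 0.0363]
tcp_rot: [[0.116, 0.993, 0.001], [0.993, -0.116, -0.001], [-0.0, 0.001, -1.0]]
force: [-1.8, 1.8, 12.5]
opening: 0.004
grasp_force: 6.3
```

Corner 2 is firm as well, at 12.5 N. On to corner 3.

Scaled: 0.132 m / 0.6 = 0.22, -0.075 m / 0.6 = -0.125.

Request:
{"fn": "steer_hand", "kwargs": {"steps": [{"z":-0.0667, "finger_gap":0}, {"z":-0.125, "finger_gap":0}, {"y":0.0833, "z":-0.125, "finger_gap":0}, {"y":0.1667, "z":-0.125, "finger_gap":0}, {"y":0.22, "z":-0.125, "finger_gap":0}, {"y":0.22, "z":-0.0833, "finger_gap":0}, {"y":0.22, "z":-0.0333, "finger_gap":0}, {"y":0.22, "z":-0.0133, "finger_gap":0}, {"y":0.22, "z":-0.0133, "finger_gap":0}]}}

```text
time_s: 6.05
position: [0.6391, -0.1264, 0.0404]
tcp_rot: [[0.116, 0.993, -0.005], [0.993, -0.116, 0.002], [0.001, -0.005, -1.0]]
force: [-0.4, -0.3, 1.0]
opening: 0.006
grasp_force: 0.0
```

Request:
{"fn": "steer_hand", "kwargs": {"steps": [{"z":0.0033, "finger_gap":0}, {"z":0.0067, "finger_gap":0}, {"z":0.0083, "finger_gap":0}, {"z":0.01, "finger_gap":0}, {"z":0.0117, "finger_gap":0}, {"z":0.0117, "finger_gap":0}]}}

```text
time_s: 6.65
position: [0.6414, -0.1273, 0.0365]
tcp_rot: [[0.116, 0.993, 0.001], [0.993, -0.116, -0.0], [-0.0, 0.001, -1.0]]
force: [-1.4, 1.0, 3.1]
opening: 0.007
grasp_force: 2.0
```

Scaled: 0.002 m / 0.6 = 0.0033, 0.001 m / 0.6 = 0.0017.

Request:
{"fn": "steer_hand", "kwargs": {"steps": [{"z":0.0017, "finger_gap":0}, {"z":0.0033, "finger_gap":0}, {"z":0.0033, "finger_gap":0}]}}

```text
time_s: 6.95
position: [0.6414, -0.1273, 0.0364]
tcp_rot: [[0.116, 0.993, 0.001], [0.993, -0.116, -0.001], [-0.001, 0.001, -1.0]]
force: [-3.5, 0.9, 14.2]
opening: 0.005
grasp_force: 7.1
```

Corner 3 is firm too, so corner 4 should be the soft one.

Request:
{"fn": "steer_hand", "kwargs": {"steps": [{"z":-0.0667, "finger_gap":0}, {"z":-0.125, "finger_gap":0}, {"x":0.0833, "z":-0.125, "finger_gap":0}, {"x":0.1667, "z":-0.125, "finger_gap":0}, {"x":0.25, "z":-0.125, "finger_gap":0}, {"x":0.28, "z":-0.125, "finger_gap":0}, {"x":0.28, "z":-0.0833, "finger_gap":0}, {"x":0.28, "z":-0.0333, "finger_gap":0}, {"x":0.28, "z":-0.0133, "finger_gap":0}, {"x":0.28, "z":-0.0133, "finger_gap":0}]}}

```text
time_s: 7.95
position: [0.6586, 0.0394, 0.0392]
tcp_rot: [[0.116, 0.993, -0.005], [0.993, -0.116, 0.0], [-0.0, -0.005, -1.0]]
force: [-0.2, 0.5, 0.2]
opening: 0.005
grasp_force: 0.0
```

Request:
{"fn": "steer_hand", "kwargs": {"steps": [{"z":0.0033, "finger_gap":0}, {"z":0.0067, "finger_gap":0}, {"z":0.0083, "finger_gap":0}, {"z":0.01, "finger_gap":0}, {"z":0.0117, "finger_gap":0}, {"z":0.0133, "finger_gap":0}, {"z":0.015, "finger_gap":0}, {"z":0.0167, "finger_gap":0}, {"z":0.0167, "finger_gap":0}]}}

```text
time_s: 8.85
position: [0.6613, 0.0397, 0.032]
tcp_rot: [[0.116, 0.993, 0.002], [0.993, -0.116, -0.0], [0.0, 0.002, -1.0]]
force: [1.2, 0.3, 4.5]
opening: 0.007
grasp_force: 2.3
```

Scaled: 0.002 m / 0.6 = 0.0033, 0.001 m / 0.6 = 0.0017.

Request:
{"fn": "steer_hand", "kwargs": {"steps": [{"z":0.0017, "finger_gap":0}, {"z":0.0033, "finger_gap":0}, {"z":0.0033, "finger_gap":0}, {"z":0.0033, "finger_gap":0}]}}

```text
time_s: 9.25
position: [0.6614, 0.0397, 0.0315]
tcp_rot: [[0.116, 0.993, 0.002], [0.993, -0.116, -0.0], [-0.0, 0.002, -1.0]]
force: [-0.3, -0.2, 11.6]
opening: 0.003
grasp_force: 6.0
```

Request:
{"fn": "steer_hand", "kwargs": {"steps": [{"z":-0.05, "finger_gap":0}, {"z":-0.0833, "finger_gap":0}, {"z":-0.0833, "finger_gap":0}]}}

```text
time_s: 9.55
position: [0.6618, 0.0397, 0.0817]
tcp_rot: [[0.116, 0.993, 0.004], [0.993, -0.116, -0.0], [0.0, 0.004, -1.0]]
force: [1.2, 0.3, 0.3]
opening: 0.006
grasp_force: 0.0
```

```bash
python3 -c "
from h import *
goal((.661,.094,.045))"
```

```text
d [ 0.0539 -0.0073  0.0366] rv [ 0.23 -0.    0.  ] F [1.22 0.33 0.29] p [0.6618 0.0397 0.0817] t 9.55
```

Corner 4 is the soft one. It went down about 5 mm to a hard stop. Now I press tab 4.

Scaled: 0.057 m / 0.6 = 0.095, 0.054 m / 0.6 = 0.09.

Request:
{"fn": "steer_hand", "kwargs": {"steps": [{"x":0.05, "y":-0.0117, "finger_gap":0}, {"x":0.09, "y":-0.0117, "finger_gap":0}, {"x":0.09, "y":-0.0117, "z":0.0333, "finger_gap":0}, {"x":0.09, "y":-0.0117, "z":0.06, "finger_gap":0}, {"x":0.09, "y":-0.0117, "z":0.0633, "finger_gap":0}, {"x":0.09, "y":-0.0117, "z":0.0683, "finger_gap":0}, {"x":0.09, "y":-0.0117, "z":0.0733, "finger_gap":0}, {"x":0.09, "y":-0.0117, "z":0.0783, "finger_gap":0}, {"x":0.09, "y":-0.0117, "z":0.0833, "finger_gap":0}, {"x":0.09, "y":-0.0117, "z":0.0883, "finger_gap":0}, {"x":0.09, "y":-0.0117, "z":0.0933, "finger_gap":0}, {"x":0.09, "y":-0.0117, "z":0.095, "finger_gap":0}, {"x":0.09, "y":-0.0117, "z":0.095, "finger_gap":0}]}}

```text
time_s: 10.85
position: [0.6597, 0.0958, 0.0242]
tcp_rot: [[0.118, 0.993, 0.0], [0.993, -0.118, 0.003], [0.003, -0.0, -1.0]]
force: [-3.2, 6.6, 14.0]
opening: 0.002
grasp_force: 6.6
```

Request:
{"fn": "steer_hand", "kwargs": {"steps": [{"z":0.0017, "finger_gap":0}, {"z":0.0033, "finger_gap":0}, {"z":0.0033, "finger_gap":0}]}}

```text
time_s: 11.15
position: [0.6597, 0.0958, 0.024]
tcp_rot: [[0.117, 0.993, 0.0], [0.993, -0.117, 0.003], [0.003, 0.0, -1.0]]
force: [-5.0, 5.5, 21.9]
opening: 0.0
grasp_force: 11.0
```

Scaled: -0.056 m / 0.6 = -0.0933, -0.05 m / 0.6 = -0.0833.

Request:
{"fn": "steer_hand", "kwargs": {"steps": [{"z":-0.05, "finger_gap":0}, {"z":-0.0833, "finger_gap":0}, {"x":-0.05, "y":0.0067, "z":-0.0833, "finger_gap":0}, {"x":-0.0933, "y":0.0083, "z":-0.0833, "finger_gap":0}, {"x":-0.0933, "y":0.0083, "z":-0.05, "finger_gap":0}, {"x":-0.0933, "y":0.0083, "z":-0.0333, "finger_gap":0}, {"x":-0.0933, "y":0.0083, "z":-0.03, "finger_gap":0}]}}

```text
time_s: 11.85
position: [0.6561, 0.0373, 0.0361]
tcp_rot: [[0.116, 0.993, -0.006], [0.993, -0.116, -0.0], [-0.001, -0.006, -1.0]]
force: [-1.7, -1.3, 2.9]
opening: 0.001
grasp_force: 1.2
```

Request:
{"fn": "steer_hand", "kwargs": {"steps": [{"z":0.0017, "finger_gap":0}, {"z":0.0033, "finger_gap":0}, {"z":0.005, "finger_gap":0}, {"z":0.0067, "finger_gap":0}, {"z":0.0083, "finger_gap":0}, {"z":0.01, "finger_gap":0}, {"z":0.01, "finger_gap":0}]}}

```text
time_s: 12.55
position: [0.6586, 0.0385, 0.0353]
tcp_rot: [[0.115, 0.993, 0.001], [0.993, -0.115, 0.0], [0.0, 0.001, -1.0]]
force: [-3.3, 1.5, 13.2]
opening: 0.006
grasp_force: 6.3
```

The corner now settles only about 1 mm at 13 N. I'll hold it for a second, then retreat straight up.

Request:
{"fn": "steer_hand", "kwargs": {"steps": [{"finger_gap":0}, {"finger_gap":0}, {"finger_gap":0}, {"finger_gap":0}, {"finger_gap":0}, {"finger_gap":0}, {"finger_gap":0}, {"finger_gap":0}, {"finger_gap":0}, {"finger_gap":0}]}}

```text
time_s: 13.55
position: [0.6587, 0.0385, 0.0353]
tcp_rot: [[0.115, 0.993, 0.001], [0.993, -0.115, 0.0], [0.0, 0.001, -1.0]]
force: [-3.9, 0.6, 12.5]
opening: 0.004
grasp_force: 6.2
```

Request:
{"fn": "steer_hand", "kwargs": {"steps": [{"z":-0.05, "finger_gap":0}, {"z":-0.1333, "finger_gap":0}, {"z":-0.2167, "finger_gap":0}, {"z":-0.2833, "finger_gap":0}, {"x":0.0833, "z":-0.3333, "finger_gap":0}, {"x":0.1667, "z":-0.3333, "finger_gap":0}, {"x":0.25, "z":-0.3333, "finger_gap":0}, {"x":0.3333, "z":-0.3333, "finger_gap":0}, {"x":0.4167, "z":-0.3333, "finger_gap":0}, {"x":0.5, "z":-0.3333, "finger_gap":0}, {"x":0.5833, "z":-0.3333, "finger_gap":0}, {"x":0.5833, "z":-0.3333, "finger_gap":0}, {"x":0.5833, "z":-0.3333, "finger_gap":0}]}}

```text
time_s: 14.85
position: [0.6979, 0.3879, 0.2317]
tcp_rot: [[0.112, 0.994, -0.0], [0.994, -0.112, -0.0], [-0.0, -0.0, -1.0]]
force: [1.1, -0.1, 0.7]
opening: 0.003
grasp_force: 0.0
```

```bash
python3 -c "
from h import *
c=bot.capture('top');cv2.imwrite('pics/t3.png',cv2.resize(c['color'][180:320,180:380,::-1] if 0 else c['color'][180:320,270:460,::-1],None,fx=4,fy=4,interpolation=cv2.INTER_CUBIC))
print([r for r in red(c) if r[1][4]<300 and r[1][0]<430])"
```

```text
[([293.1, 206.8], [291, 201, 5, 11, 27]), ([283.5, 263.6], [279, 258, 11, 12, 89]), ([421.1, 279.3], [415, 273, 13, 13, 141])]
```

View pics/t3.png

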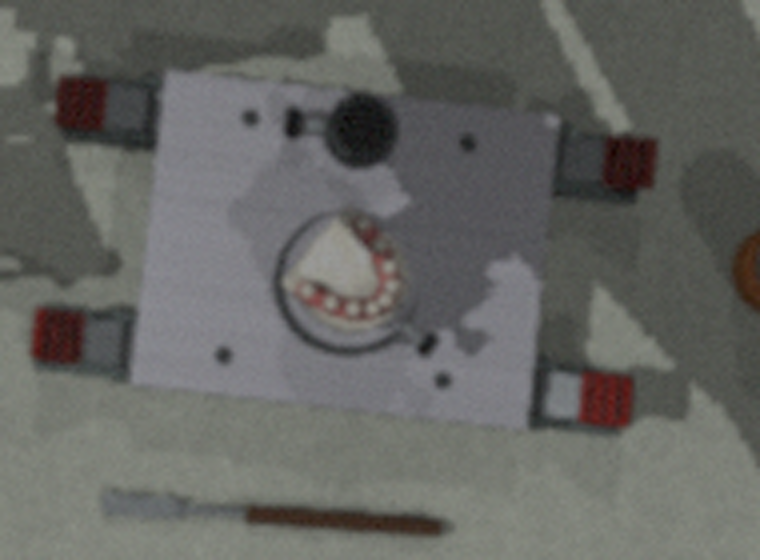

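The platform, model table and knife sit at the same pixels as before. Tab 4 has moved outward, now at (81,105), so it lies flat. The other three tabs are unchanged at (58,335), (607,400) and (631,163).

```bash
python3 -c "
from rig import bot
print(bot.hand_in())"
```

```text
the job is handed in; nothing more can be done
None
```

Corner 4 (far-left) was the soft one; I pushed shim 4 flat, left the other three tabs up, re-pressed the corner for over a second at about 13 N with only about 1 mm of give, and handed the job in; no verdict came back.

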